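# Lock the levelling foot with its wing nut

### The job

Two levelling feet of the coffee machine stand upturned on the worktop, each with an orange wing nut over a steel nut; on one of them the wing nut is still backed off, its wings turned askew to the long side of the base and a little bare thread showing beneath it. Screw that wing nut down clockwise until it is fully tight against the washer on the steel nut (its wings then lie along the base), and let go. Leave the other foot, which is already locked, as it is.

Things in the scene. Friction and masses are not known exactly. Their poses are not given: they have to be found in the camera images.
- jam_nut (a joint): The backed-off orange wing nut, the one to tighten: angle in rad left to turn clockwise (from above) to its hard stop. 0.8 to 1.25 at the start, so one grasp and one turn do it; 0 = tight. It sinks 4.8 mm per rad, meets the rubber washer at about 0.2 and squeezes it down to 0. Turning takes 0.15 N m; it stays where left. A few degrees past the stop do no harm; pushing down does not turn it.
- jam_nut_grip (a point): Point on the stud's axis in the backed-off nut's upright wing bar, 7 mm below its top edge; turns and sinks with the nut. x along the wings, z up. Bar 54 mm long (x), 14 thick (y: pinch here), 26 high, on a 33 mm wide round flange whose top is 20 mm below this point. This point is 63.5 mm above the worktop when tight. The 10 mm stud pokes through the bar to 83 mm above the worktop.
- locked_foot: The other foot, already locked: leave it alone. Origin under its base's centre, on the worktop; x along the long side. Both feet are alike: silver-grey cast base 90 x 60 x 15 mm that does not move, stud 83 mm high, steel nut, black washer, orange wing nut whose wings lie along the base's long side when tight. Which foot stands left or right varies; at least 150 mm lie between the studs.
- locked_nut (a joint): The wing nut on the locked foot: angle in rad from tight, 0 at the start, growing as it is unscrewed anticlockwise (seen from above). It must stay tight. (Overhead, beyond the feet, a wall cabinet hangs from 0.57 m above the worktop upwards, its front at about x = 0.6: keep elbow and forearm clear of it.)

How it is judged:
By the outcome, as a careful person would: the job done as asked, in the order asked, and still so for the second after the job is handed in, with the robot touching nothing.
It also fails if it takes over 29 s, if anything falls off the work surface, if the arm or the gripper's body presses on something with over 40 N, if the wrist force passes 120 N, or if a joint passes its speed limit or range.

### The arm

A 6-joint arm with a two-finger parallel gripper is mounted at the origin on a cart in front of the work surface, level with it; the furniture and walls round the work are solid. World frame = base frame: x ahead of the robot, y to its left, z up, the work surface at z = 0. Lengths are in mm, angles in rad, forces in N, time in s.
With the tool pointing down it reaches from about 425 to 950 mm from the base axis. Payload 3.5 kg.
Tool frame: the origin (TCP) lies on the mounting face of the last link; the fingertips stand 173 mm ahead of it and the grasp point (between the pads) lies 155 mm ahead of it (env.tcp_to_grasp is the distance from the TCP to the grasp point, in mm); z points along the fingers, y is the line along which they close (so a half turn about z gives the same grasp; the last joint's range is limited). The gripper opens to 85 mm and grips with 20 to 120 N. Pads are 22 mm wide; open, the fingers measure 114 mm over their backs; the gripper's body (76 mm by 85 mm) begins 54 mm behind the grasp point. The pads swing forward as they close: fully open they stand 13 mm farther back than shut.
Start: joints at [-1.284, 0.286, 1.577, -0, 1.279, -0.15], TCP at [285.574, -611.6, 404.725] pointing down, gripper open.
Joint ranges: [-2.77, 2.77], [-0.9, 2.22], [0.21, 2.48], [-1.53, 4.67], [0.24, 2.81], [-2.84, 2.84]. Speed limits (rad/s): [2.79, 2.79, 3.14, 3.14, 3.14, 3.14].

### API

Orientations are given as a rotation vector (axis times angle).
In Python, from bench import env, solver, imaging gives the robot as it stands. Calls block until the motion is done:
- env.move_to(position, orientation): joint-space move of the TCP to a pose.
- env.servo_line(position, ori=None, speed=150): straight line of the TCP; ori=None keeps the orientation; speed is the mean speed in mm/s.
- env.move_joints(angles): joint-space move.
- env.command_gripper(opening): finger opening in mm; the grip force is fixed at half the most; returns when the fingers have stopped.
- env.hold(seconds).
- solver.ik(position, orientation): joint angles nearest the present ones, or None.
- env.sense(): the state.
- imaging.get_image(name): name is "side" or "top" or "wrist"; returns (picture, depth): 400x640x3 uint8, blue, green, red; 400x640 float32, mm along the optical axis (not along the pixel's ray), 0 where there is no reading.
- imaging.camera_model(name): a dict with "camera_matrix" (3x3 intrinsics, pixels), "rvec" (rotation vector, rad) and "tvec" (3), from world to camera coordinates, as OpenCV has them; the wrist camera has in their place "hand_eye" (4x4, takes a point from camera to tool coordinates, whose origin is the TCP and whose axes are the flange's). Camera axes: x right, y down, z forward; pixel columns grow to the right and rows downward; lengths in mm; the calibration is good to about 2 mm. A picture is of the moment at which its call begins: read the wrist's pose just before it. camera_model takes no time and is no camera call.
A pose or a line that the arm cannot do raises env.MotionError and nothing moves.
- env.sign_off(): hands the job in; it is judged then, once.
The state is a dict: "time": time; "joint_positions": joint angles; "qvel": joint speeds; "effort": joint torques, N m; "tcp_pos": TCP position; "orientation": TCP orientation; "wrist_force": force on the tool from outside, world axes, zero at the start; "moment": the same for the moment, N m; "grip_width": finger opening in mm; "finger_force": force on a finger pad.
Only numpy, scipy, OpenCV 4.12 (cv2) and the standard library are available. Lean on these libraries where they do the work, as an engineer would, in place of code of your own. Each camera call takes 0.05 s, during which the arm holds its last target. There are 200 camera calls.

## Working session

There is one attempt and no reset: what is moved stays moved. The work goes in short steps, each a Python script; the robot and the scene stay as the last script left them, time stands still between calls to the robot, and variables do not carry over. Pictures are saved under pics/ and viewed, at most 10 in all, crops included, and the job is handed in when it is done.

```bash
mkdir -p pics
cat > h.py <<'E'
import numpy as np, cv2
from bench import env, solver, imaging
from scipy.spatial.transform import Rotation as R
def cloud(name):
    s=env.sense(); im,d=imaging.get_image(name); m=imaging.camera_model(name); K=np.array(m["camera_matrix"])
    v,u=np.indices(d.shape); P=np.stack([(u-K[0,2])/K[0,0]*d,(v-K[1,2])/K[1,1]*d,d],-1)
    if "hand_eye" in m:
        H=np.array(m["hand_eye"]); T=np.eye(4); T[:3,:3]=R.from_rotvec(s["orientation"]).as_matrix(); T[:3,3]=s["tcp_pos"]
        M=T@H; W=P@M[:3,:3].T+M[:3,3]
    else:
        A=R.from_rotvec(np.ravel(m["rvec"])).as_matrix(); W=(P-np.ravel(m["tvec"]))@A
    W[d<=0]=np.nan
    return im,d,W
def orange(im):
    h=cv2.cvtColor(im,cv2.COLOR_BGR2HSV); return (cv2.inRange(h,(5,130,80),(22,255,255))>0)
def blobs(im,W):
    n,l,st,c=cv2.connectedComponentsWithStats(orange(im).astype(np.uint8))
    for i in range(1,n):
        if st[i,4]<25: continue
        p=W[(l==i)]; p=p[~np.isnan(p[:,0])]
        if len(p)<10: continue
        zt=np.percentile(p[:,2],95); q=p[p[:,2]>zt-6]
        r=cv2.minAreaRect(q[:,:2].astype(np.float32))
        w,V=np.linalg.eigh(np.cov(q[:,:2].T)); a=np.arctan2(V[1,1],V[0,1])
        print("px",c[i].round(),"n",st[i,4],"ztop",zt.round(1),"rect",np.round(r[0],1),np.round(r[1],1),"ctr",q.mean(0).round(1),"ang",round(np.degrees(a)%180,1))
E
python3 - <<'E'
from h import *
s=env.sense(); print(s["time"],s["orientation"],s["joint_positions"])
for n in("top","side"):
    im,d,W=cloud(n); cv2.imwrite(f"pics/{n}0.png",im); print(n); blobs(im,W)
E
```

```text
0.0 [-3.06466947e+00 -6.80155448e-01  2.35518372e-04] [-1.28398673e+00  2.87145627e-01  1.57819672e+00  1.18236398e-05
  1.27861046e+00 -1.49983039e-01]
top
px [414.  30.] n 72 ztop 77.6 rect [ 891.2 -206.4] [14.7 36.5] ctr [ 890.6 -207.8   75.3] ang 97.8
px [439.  32.] n 36 ztop 73.9 rect [ 891.  -271.1] [0.7 5. ] ctr [ 891.3 -271.    74.5] ang 171.0
px [352.  36.] n 105 ztop 173.8 rect [804.  -65.3] [42.7  4.2] ctr [803.8 -65.1 171. ] ang 76.4
px [411.  74.] n 4013 ztop 151.7 rect [ 721.5 -222.3] [43.4 43.3] ctr [ 717.  -220.2  153.4] ang 64.7
px [348.  65.] n 336 ztop 86.9 rect [798.5 -62.9] [56.6  4.7] ctr [798.4 -62.5  85.2] ang 75.7
px [476.  93.] n 121 ztop 106.7 rect [ 728.5 -337.8] [38.4 29.7] ctr [ 729.1 -337.5  104.9] ang 48.9
px [253. 143.] n 152 ztop 3.2 rect [620.5 139.9] [63.6 40.1] ctr [6.198e+02 1.441e+02 6.000e-01] ang 2.7
px [328. 158.] n 238 ztop 26.5 rect [595.5 -34.7] [21.  20.4] ctr [595.  -35.   24.7] ang 5.8
px [368. 184.] n 418 ztop 3.2 rect [ 540.  -129.1] [46.1 74.3] ctr [ 540.9 -129.8    0.6] ang 121.3
px [186. 195.] n 1642 ztop 71.6 rect [475.5 273.3] [6
[... 633 characters left out ...]

px [374. 222.] n 225 ztop 26.3 rect [597.2 -36.3] [20.6 21. ] ctr [596.8 -37.7  24.2] ang 149.0
px [515. 305.] n 6973 ztop 149.4 rect [ 719.3 -227.6] [35.2 45.2] ctr [ 719.2 -230.4  152.5] ang 148.2
px [315. 252.] n 521 ztop 71.4 rect [ 482.1 -165.3] [53.2 15.6] ctr [ 482.  -167.3   69.7] ang 24.1
px [562. 271.] n 153 ztop 77.3 rect [ 890.3 -204.8] [17.5 39.5] ctr [ 890.3 -205.7   75.5] ang 98.7
px [587. 309.] n 37 ztop 146.6 rect [ 854.4 -326.8] [2.7 8.5] ctr [ 854.6 -326.3  144.1] ang 111.5
px [317. 330.] n 1050 ztop 54.4 rect [ 489.3 -317.6] [58.9 46.3] ctr [ 489.9 -304.1   52.9] ang 15.7
px [472. 360.] n 154 ztop 62.1 rect [ 719.9 -351.6] [ 3.2 16.3] ctr [ 719.8 -351.4   60.1] ang 163.3
```

View pics/top0.png

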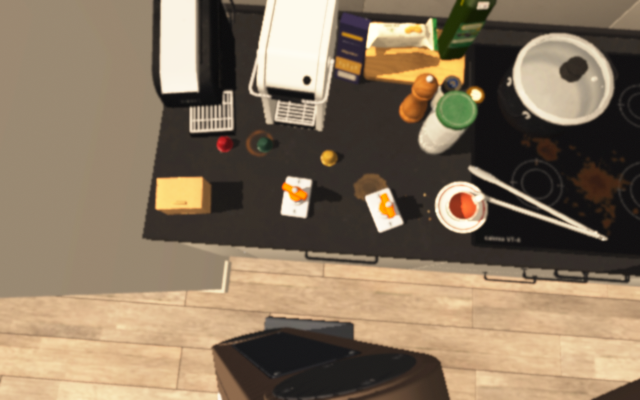

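View pics/side0.png

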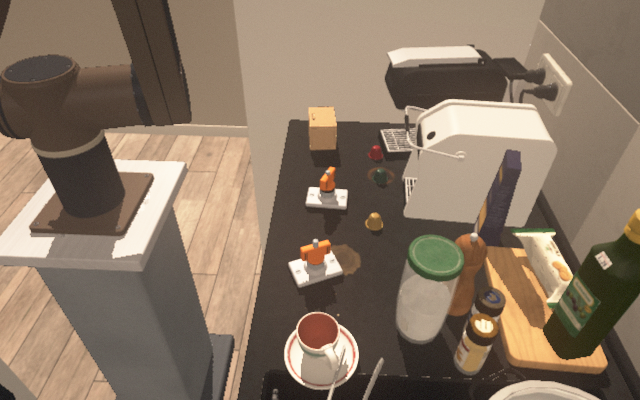

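The left foot, at about (297,197) px in the top view, has the backed-off nut: its wings are askew and its top is at about 76 mm. The right one, at (385,210), is locked, with its top at 70.5 mm. Next I'll fit the base angle and look from above with the wrist camera.

```bash
cat >> h.py <<'E'
def base(W,c):
    z=W[...,2]; m=(np.hypot(W[...,0]-c[0],W[...,1]-c[1])<62)&(z>10)&(z<19)
    m=cv2.morphologyEx(m.astype(np.uint8),cv2.MORPH_OPEN,np.ones((2,2)))>0
    p=W[m][:,:2]; r=cv2.minAreaRect(p.astype(np.float32))
    b=cv2.boxPoints(r); e=[b[1]-b[0],b[2]-b[1]]; e=max(e,key=np.linalg.norm)
    print("base",len(p),np.round(r[0],1),np.round(r[1],1),"ang",round(np.degrees(np.arctan2(e[1],e[0]))%180,1))
def down(yaw): # closing dir (tool y) at yaw+90deg mod 180, tool x at yaw
    x=np.array([np.cos(yaw),np.sin(yaw),0]); z=np.array([0,0,-1.]); return R.from_matrix(np.c_[x,np.cross(z,x),z]).as_rotvec()
E
python3 - <<'E'
from h import *
im,d,W=cloud("top"); base(W,(497,31)); base(W,(482,-166))
m=imaging.camera_model("wrist"); print(np.round(m["hand_eye"],3).tolist())
for k in (0,180):
    for a in (67,35,5,0):
        y=np.radians(a+k); q=solver.ik([497,31,230],down(y)); print(a,k,None if q is None else np.round(q,2))
E
```

```text
base 651 [495.5  28.6] [54.5 86.5] ang 174.8
base 642 [ 479.2 -169.7] [83.1 61.5] ang 24.4
[[0.001, -0.959, -0.283, 71.984], [1.0, 0.001, 0.001, -0.042], [-0.0, -0.283, 0.959, 32.444], [0.0, 0.0, 0.0, 1.0]]
67 0 [-0.14  0.12  2.12  0.    0.9   0.26]
35 0 [-0.14  0.12  2.12 -0.    0.9   0.82]
5 0 [-0.14  0.12  2.12 -0.    0.9   1.34]
0 0 [-0.14  0.12  2.12 -0.    0.9   1.43]
67 180 None
35 180 [-0.14  0.12  2.12 -0.    0.9  -2.32]
5 180 [-0.14  0.12  2.12 -0.    0.9  -1.8 ]
0 180 [-0.14  0.12  2.12 -0.    0.9  -1.71]
```

Run:
```python
from h import *
env.move_to([497,31,350],down(np.radians(67))); env.hold(0.2)
im,d,W=cloud("wrist"); cv2.imwrite("pics/w1.png",im); blobs(im,W); base(W,(497,31)); print(env.sense()["time"])
```

```text
px [380.  18.] n 252 ztop 0.1 rect [594.4 130.5] [33.3  9. ] ctr [594.  132.8  -1.2] ang 84.7
px [440.  24.] n 136 ztop 0.1 rect [638.5 109.1] [18.2  6.2] ctr [638.4 109.1  -1. ] ang 42.6
px [319. 190.] n 1787 ztop 75.4 rect [496.6  32.6] [54.2 13.7] ctr [497.5  34.1  74.2] ang 67.3
px [444. 195.] n 1295 ztop 24.6 rect [596.2 -33.1] [23.1 22.5] ctr [595.4 -31.8  22.7] ang 30.1
px [617. 314.] n 2897 ztop 52.3 rect [ 647.7 -103.1] [ 27.3 278. ] ctr [ 703.  -211.    51.8] ang 109.3
px [397. 365.] n 594 ztop 246.9 rect [516.6  35.6] [9.1 8. ] ctr [516.4  33.7 250.9] ang 179.9
base 4180 [498.1  29.8] [60.6 88.4] ang 173.6
2.8083
```

View pics/w1.png

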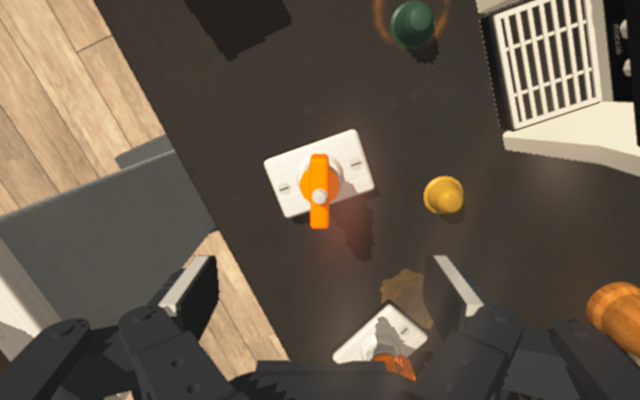

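The picture shows the nut at (319,190) px. Its centre is (497,31.5), its wings are at 67° and its base at about -6°, so it needs about 1.25 rad. I'll grasp it and turn.

Run:
```python
from h import *
c=[497,31.5]; z0=226
def show(t):
    s=env.sense(); print(t,round(s["time"],2),np.round(s["tcp_pos"],1),"F",np.round(s["wrist_force"],1),"M",np.round(s["moment"],2),"w",round(float(s["grip_width"]),1),"ff",np.round(s["finger_force"],1),"q6",round(s["joint_positions"][5],2))
env.move_to(c+[z0+40],down(np.radians(67.3))); env.servo_line(c+[z0],speed=60); show("down")
env.command_gripper(5); show("grip")
for a in (45,22,6,0,-4,-7.5):
    t=np.radians(67.3-a); env.servo_line(c+[z0-4.8*min(t,1.25)],down(np.radians(a)),speed=4.8*0.6); show(a)
env.hold(0.3)
im,d,W=cloud("wrist"); cv2.imwrite("pics/w2.png",im); show("end")
```

```text
down 4.06 [497.1  31.5 226. ] F [-0.6 -0.4  0. ] M [-0.05  0.   -0.  ] w 85.4 ff 0.0 q6 0.26
grip 4.71 [496.9  31.6 226.2] F [-2.7  0.8  3.9] M [ 0.15  0.48 -0.04] w 13.0 ff 60.1 q6 0.26
45 5.48 [496.8  31.7 224.4] F [-4.5  0.9  5.9] M [0.24 0.68 0.06] w 12.7 ff 60.3 q6 0.64
22 6.28 [496.7  31.8 222.4] F [-4.6  2.7  6.7] M [0.31 0.7  0.1 ] w 13.2 ff 60.4 q6 1.05
6 6.88 [496.6  31.9 221.1] F [-4.1  2.1  7.1] M [0.4  0.76 0.15] w 12.8 ff 60.4 q6 1.33
0 7.19 [496.6  32.  220.6] F [-5.1  3.7  5.9] M [0.42 0.78 0.09] w 12.6 ff 60.4 q6 1.43
-4 7.45 [496.6  32.  220.3] F [-4.   1.9  6.3] M [0.4  0.77 0.1 ] w 13.2 ff 60.5 q6 1.5
-7.5 7.7 [496.6  32.1 220.1] F [-3.5  4.1  5.3] M [0.59 0.69 0.51] w 12.7 ff 60.7 q6 1.56
end 8.05 [496.6  32.1 220.1] F [-3.7  3.3  5.9] M [0.58 0.68 0.6 ] w 12.9 ff 60.7 q6 1.56
```

Run:
```python
from h import *
c=[497,31.5]
for a in (-9,-10.5):
    env.servo_line(c+[219.9-0.01*abs(a)],down(np.radians(a)),speed=2); env.hold(.2); s=env.sense(); print(a,np.round(s["tcp_pos"],1),np.round(s["wrist_force"],1),np.round(s["moment"],2),s["grip_width"], np.degrees(np.arctan2(*R.from_rotvec(s["orientation"]).as_matrix()[[1,0],0])))
    if s["moment"][2]>1.5: break
```

```text
-9 [496.6  32.2 220. ] [-3.3  4.1  6.3] [0.62 0.74 0.71] 12.89665622067564 -8.769508445660056
-10.5 [496.6  32.2 219.9] [-4.   5.6  6.3] [0.6  0.73 0.97] 12.777632415323353 -10.209807689425194
```

The moment is climbing against a hard stop. I'll release, back off and check.

Run:
```python
from h import *
env.command_gripper(85); p=env.sense()["tcp_pos"]
env.servo_line([p[0],p[1],350],speed=120); env.hold(.2)
im,d,W=cloud("wrist"); cv2.imwrite("pics/w3.png",im); blobs(im,W); base(W,(497,31))
im,d,W=cloud("top"); blobs(im,W)
im,d,W=cloud("side"); cv2.imwrite("pics/s3.png",cv2.resize(im[140:300,230:430],None,fx=4,fy=3.7,interpolation=cv2.INTER_CUBIC)[:600]); print(env.sense()["time"])
```

```text
px [163.  59.] n 838 ztop 0.1 rect [619.3 140.4] [61.8 41.6] ctr [618.7 144.9  -1.2] ang 3.0
px [198.  27.] n 137 ztop 0.0 rect [638.3 109.1] [18.8  6. ] ctr [638.  108.9  -1.2] ang 41.8
px [376.  46.] n 1689 ztop 24.6 rect [596.4 -33.3] [22.4 22.9] ctr [596.2 -33.1  22.7] ang 28.1
px [478.  73.] n 31 ztop -0.4 rect [ 559.4 -118.3] [3.8 8.2] ctr [ 559.5 -118.4   -1.4] ang 124.7
px [536.  86.] n 26 ztop 0.2 rect [ 539.4 -167.8] [7.  3.3] ctr [ 539.4 -167.    -1.2] ang 68.9
px [574. 164.] n 2832 ztop 69.3 rect [ 482.4 -163.9] [54.  14.5] ctr [ 484.1 -161.5   67.8] ang 23.3
px [469. 133.] n 40 ztop -0.1 rect [ 508.9 -107.1] [8.9 5. ] ctr [ 509.1 -107.4   -1.3] ang 60.3
px [321. 189.] n 1491 ztop 69.5 rect [497.4  32.3] [14.2 53.4] ctr [498.4  31.4  68.2] ang 175.0
px [ 90. 240.] n 5361 ztop 67.1 rect [476.2 264. ] [66.1 77.2] ctr [482.1 236.4  65.7] ang 1.9
px [ 41. 296.] n 363 ztop 71.1 rect [452.6 272.4] [ 8.7 38.4] ctr [453.7 269.6  69.3] ang 95.3
base 3981 [493.3  30.9] [57.7 92.2] ang 175.4
px [414.  30.] n 72 ztop 77.6 rect [ 890.8 -205.8] [14.2 36.8] ctr [ 890.5 -207.7   75.5] an
[... 398 characters left out ...]
px [476.  93.] n 120 ztop 107.0 rect [ 729. -338.] [37.5 29.4] ctr [ 728.8 -337.4  105. ] ang 51.8
px [328. 157.] n 207 ztop 28.0 rect [551.  -36.7] [110.   18.5] ctr [585.1 -35.3  53.1] ang 178.0
px [361. 187.] n 185 ztop 3.2 rect [ 540.4 -116.6] [31.9 65.7] ctr [ 532.6 -113.4    0.7] ang 163.7
px [179. 194.] n 1292 ztop 73.6 rect [450.2 200.4] [265.1  90.2] ctr [471.6 261.6  95.8] ang 65.5
px [380. 186.] n 46 ztop 3.2 rect [ 538.9 -156.8] [10.  27.9] ctr [ 538.4 -156.2    0.8] ang 107.2
px [386. 206.] n 235 ztop 72.0 rect [ 481.4 -166.1] [52.8 14.2] ctr [ 480.6 -165.4   69.8] ang 25.1
px [462. 205.] n 563 ztop 53.7 rect [ 501.4 -337.8] [57.5 27.7] ctr [ 507.1 -340.3   53.1] ang 32.1
11.225
```

View pics/w3.png

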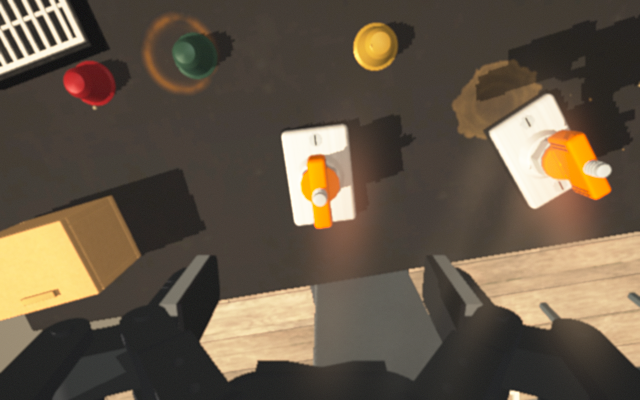

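View pics/s3.png

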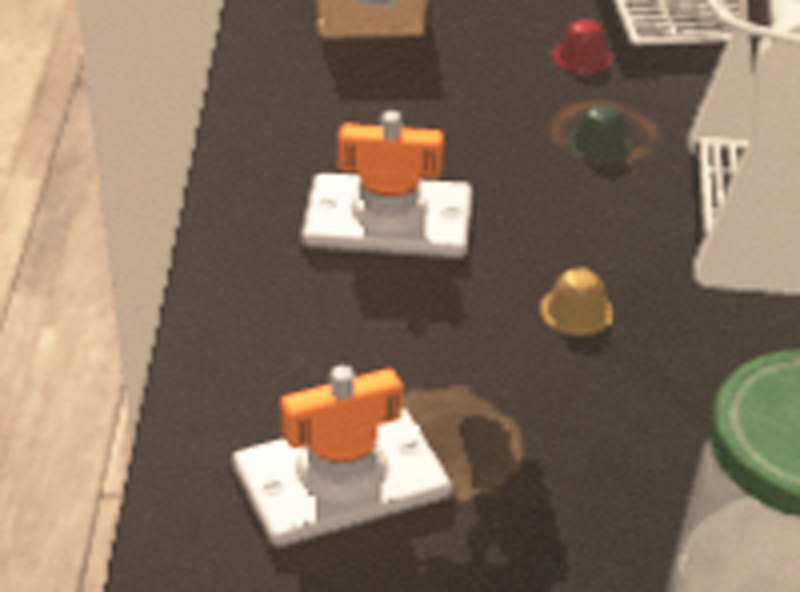

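The wings now lie along the base: nut 175°, base about 175°. The nut's top is at 69.5 mm, against 69.3 mm for the locked one, so it is tight.

```bash
python3 -c "
from bench import env; print(env.sign_off())"
```

```text
the job is handed in; nothing more can be done
None
```

I screwed the backed-off wing nut on the left foot down to its hard stop, with its wings along the base, then let go and handed the job in at about 11 s; the locked foot was not touched.

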